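# Seat the white reference disc in the analyser's well and start the scan

### The job

Ready the sample analyser for its white reference scan: with the fingertips, push the white-faced disc along the analyser's deck until it drops over the rim of the round well and lies flat in it, then press the green key right down and let it go. Only slide the disc, never pick it up or carry it, and do not press the key before the disc is seated. Leave the black-faced disc and everything else where they are.

Things in the scene. Friction and masses are not known exactly. Their poses are not given: they have to be found in the camera images.
- analyser: Low grey bench instrument, fixed to the table (its place and heading vary). Origin: centre of the deck's outline at table level; z up, x away from the user. The flat deck is 220 mm (x) by 380 mm (y), its surface 45 mm above the table; a white head 70 mm wide in x and 68 mm tall (23 mm above the deck) runs along the deck's +x edge. The deck has no lip at its other edges.
- well (a point): Centre of the mouth of the round measuring well, level with the deck surface, 15 mm in +x of the analyser's origin; same axes as the analyser. The well is 64 mm across and 10 mm deep, flat-bottomed, its floor blue, with a small chamfered rim at deck level (the rim does not stand up).
- white_disc: Reference disc, aluminium with a WHITE face, 60 mm across and 10 mm thick, about 70 g, loose, lying face up on the deck to one side (+y or -y of the well, varies), its centre about 100 to 135 mm from the well's. Origin: centre of its underside. In the well its face is level with the deck.
- dark_disc: Twin disc with a BLACK face, 60 mm across and 10 mm thick, loose on the deck on the other side of the well. Must stay where it is. Origin: centre of its underside.
- scan_key (a joint): Travel of the green key: 0 up, 0.006 m fully down; springs back by itself; full travel takes about 5 N, and anything past 4.5 mm counts as pressed.
- scan_key_top (a point): Centre of the top face of the green round key (28 mm across, pressed straight down), in a black housing on the deck, 78 mm in -x of the analyser's origin.
- sample_jar: Closed amber jar, 60 mm across, 90 mm tall, standing on the table at the left (+y). Bystander. Origin: underside centre.
- sample_cup: Blue open cup, 64 mm across, 60 mm tall, standing on the table at the right (-y). Bystander. Origin: underside centre.
- brush: Hand brush lying on the table at the right. Bystander.
- scoop: Metal spoon lying on the table at the left. Bystander.
- spray_bottle: White bottle with a blue cap, 60 mm across, 160 mm tall, standing on the table at the left. Bystander. Origin: underside centre.
Mind the look-alikes: they are no part of the job. What is shaped like the white_disc but orange, purple or red is not meant.

How it is judged (in metres and radians):
On the way, in this order (a step that is already met when the one before it is completed fails the run):
1. the white disc lies flat at the bottom of the well (horizontal distance between white_disc and well below 0.004 m and z of white_disc in the frame of well below -0.0075 m and angle between white_disc's own z axis and vertical below 0.05 rad), for 0.2 s.
2. the green key is pressed right down (value of joint scan_key above 0.0045 m), for 0.05 s.
At the end, for the whole second after the job is handed in: The white disc rests in the well: centre within 4 mm of the well's axis, underside at least 7.5 mm below the deck surface, tilted less than 0.05 rad, at rest; the key is up again (within 2 mm); the black disc is within 15 mm of where it began (all of step 1 and linear speed of white_disc below 0.01 m/s and value of joint scan_key below 0.002 m and distance of dark_disc from where it was at the start of the episode below 0.015 m); the robot touches nothing.
It fails at once if the white disc is lifted (its underside's centre more than 6 mm above the deck) (z of white_disc in the frame of well above 0.006 m).
It fails at once if the key is pressed while the white disc is not in the well (value of joint scan_key above 0.003 m and not (horizontal distance between white_disc and well below 0.006 m and z of white_disc in the frame of well below -0.006 m)).
It fails at once if the black disc is moved more than 15 mm (distance of dark_disc from where it was at the start of the episode above 0.015 m).
It fails at once if a bystander on the table is moved more than 20 mm (distance of any of sample_jar, sample_cup, brush, scoop, spray_bottle from where it was at the start of the episode above 0.02 m).
It also fails if it takes over 45 s, if anything falls off the work surface, if the arm or the gripper's body presses on something with over 40 N, if the wrist force passes 120 N, or if a joint passes its speed limit or range.

### The arm

A 6-joint arm with a two-finger parallel gripper is mounted at the origin on the work surface. World frame = base frame: x ahead of the robot, y to its left, z up, the work surface at z = 0. Lengths are in mm, angles in rad, forces in N, time in s.
With the tool pointing down it reaches from about 425 to 950 mm from the base axis. Payload 3.5 kg.
Tool frame: the origin (TCP) lies midway between the tips of the shut fingers; the grasp point (between the pads) lies behind it (arm.tcp_to_grasp is the z of the grasp point in the tool frame, in mm); z points along the fingers, y is the line along which they close (so a half turn about z gives the same grasp; the last joint's range is limited). The gripper opens to 85 mm and grips with 20 to 120 N. Pads are 22 mm wide; open, the fingers measure 114 mm over their backs; the gripper's body (76 mm by 85 mm) begins 54 mm behind the grasp point. The pads swing forward as they close: fully open they stand 13 mm farther back than shut.
Start: joints at [-1.301, 0.286, 1.577, -0, 1.279, -0.15], TCP at [275.136, -616.365, 231.325] pointing down, gripper open.
Joint ranges: [-2.77, 2.77], [-0.9, 2.22], [0.21, 2.48], [-1.53, 4.67], [0.24, 2.81], [-2.84, 2.84]. Speed limits (rad/s): [2.79, 2.79, 3.14, 3.14, 3.14, 3.14].

### API

Orientations are given as [roll, pitch, yaw] about the fixed x, y, z axes, in that order (R = Rz(yaw) Ry(pitch) Rx(roll)).
In Python, from bench import arm gives the robot as it stands.
- The arm moves only by the tool apply_moves, never from a script. Its argument "commands" is one flat list of numbers, 7 for each row, row after row: the shift along the tool's x, y, z in mm, then the turn, a rotation vector about the tool's x, y, z in rad, then the opening in per cent of the stroke, from 0 (shut) to 100 (fully open). A call has 1 to 12 rows; each row is the pose to reach, as a shift and turn from the pose commanded when the call began, along the tool's axes at that moment; what a row does not reach only later rows make up. A row lasts 1/12 s, in which the tool goes at most 41.7 mm and 7.16 degrees, less where a joint would pass 70% of its speed; a pose out of reach is approached as far as the arm can. A call with a gripper value outside its range is refused whole. The fingers move at their own pace and stop on an object; "force" is the grip in N (left out, the last holds). Time passes only in rows, so rows that repeat a pose let the fingers close. It gives the time, the measured TCP pose, the force, the opening and the grip force at its end, in the units of the state.
- arm.get_state(): the state, without advancing time (a new reading comes with each control period).
- arm.get_image(name): name is "side" or "top" or "wrist"; returns a dict with "color" (384x512x3 uint8, red, green, blue), "fx", "fy", "cx", "cy" (pixels), "view" (4x4, takes a point from world to camera coordinates); the wrist camera has in their place "mount" (4x4, takes a point from camera to tool coordinates, whose origin is the TCP and whose axes are the flange's). Camera axes: x right, y up, looking along -z (the intrinsics and any distortion apply to the point x, -y, -z); pixel columns grow to the right and rows downward; lengths in mm; the calibration is good to about 2 mm. The wrist camera is an equidistant fisheye: a pixel r from the principal point sees the ray r / f radians off the axis. A picture is of the moment at which its call begins: read the wrist's pose just before it. There is no depth.
- arm.finish_job(): hands the job in; it is judged then, once.
Trained networks look in a picture, given as the dict that the camera call returned (one of the last four; its "shot" number tells which), for a name from the list of things; names that differ only in an ending like _2 or _b are one class to them, and where a whole thing is asked for, a point or a joint stands for the part that bears it (a point fixed in the world has none). Each returns a list of dicts, best first, with "confidence" (0 to 1); they miss things now and then, are a little off and sometimes report something else, mostly with a low value. They report only what shows in the picture. A call takes as long as a camera call. They do not tell look-alikes from the thing itself.
- arm.silhouettes(query, picture): "region" (384x512 bool, what is visible of it) and "bbox" ([left, top, width, height] in pixels, round what is visible of it).
The state is a dict: "time": time; "joint_pos": joint angles; "joint_vel": joint speeds; "joint_torque": joint torques, N m; "ee_pos": TCP position; "tool_rot": TCP orientation; "force": force on the tool from outside, world axes, zero at the start; "torque": the same for the moment, N m; "gripper_width": opening from 0.0 (shut) to 1.0 (fully open); "gripper_force": force on a finger pad.
Only numpy, scipy, OpenCV 4.12 (cv2) and the standard library are available. Lean on these libraries where they do the work, as an engineer would, in place of code of your own. Each camera call takes 0.05 s, during which the arm holds its last target. There are 200 camera calls.

## Working session

There is one attempt and no reset: what is moved stays moved. The work goes in short steps, Python scripts to look and compute and a tool call to move; the robot and the scene stay as the last step left them, time stands still between calls to the robot, and variables do not carry over. Pictures are saved under pics/ and viewed, at most 10 in all, crops included, and the job is handed in when it is done.

Besides the shell and the picture viewer there is one more tool, called by a JSON object that holds its "fn" and its "kwargs", one argument or row to a line. apply_moves: Moves the arm, as the interface text tells. Its arguments: {"type":"object","properties":{"commands":{"type":"array","items":{"type":"number"}},"force":{"type":"number"}},"required":["commands"]}

```bash
mkdir -p pics; ls
cat > h.py <<'E'
import numpy as np, cv2
from bench import arm
def ray(p,u,v):
    V=np.array(p['view']); R=V[:3,:3]; t=V[:3,3]
    d=np.array([(u-p['cx'])/p['fx'],-(v-p['cy'])/p['fy'],-1.])
    return -R.T@t, R.T@d
def at(p,u,v,z):
    o,d=ray(p,u,v); return o+d*(z-o[2])/d[2]
def proj(p,P):
    V=np.array(p['view']); c=V[:3,:3]@np.array(P)+V[:3,3]
    return p['cx']+p['fx']*c[0]/-c[2], p['cy']-p['fy']*c[1]/-c[2]
E
python3 - <<'E'
from h import *
s=arm.get_state(); print(s['time'],s['ee_pos'],s['tool_rot'],s['gripper_width'],arm.tcp_to_grasp)
ims=[]
for n in('top','side'):
    p=arm.get_image(n); print(n,{k:(v if k!='color' else 0) for k,v in p.items()})
    cv2.imwrite(f'pics/{n}0.png',p['color'][...,::-1])
    for q in('white_disc','dark_disc','scan_key','analyser','well'):
        try:
            for d in arm.silhouettes(q,p)[:3]:
                m=d['region']; ys,xs=np.nonzero(m); z={'white_disc':55,'dark_disc':55,'scan_key':55}.get(q,45)
                print(n,q,round(d['confidence'],2),d['bbox'],m.sum(),xs.mean().round(1),ys.mean().round(1),at(p,xs.mean(),ys.mean(),z).round(1),p['color'][m].mean(0).round())
        except Exception as e: print(q,e)
E
```

```text
pics
0.0 [ 274.93287761 -615.73915991  229.92820493] [-3.13923351e+00 -3.55687465e-04  4.19729754e-01] 0.9983185967538423 -18.700000000000003
top {'color': 0, 'fx': 407.88765684000316, 'fy': 407.88765684000316, 'cx': 260.85952493457495, 'cy': 193.4334698160856, 'view': array([[ 1.54466544e-02, -9.99813474e-01, -1.15938416e-02,
         6.35626888e+00],
       [ 9.93442184e-01,  1.40324082e-02,  1.13471219e-01,
        -5.32044172e+02],
       [-1.13287365e-01, -1.32705621e-02,  9.93473636e-01,
        -1.19938435e+03],
       [ 0.00000000e+00,  0.00000000e+00,  0.00000000e+00,
         1.00000000e+00]]), 'shot': 1}
top white_disc 0.81 [361.1, 217.1, 21.7, 15.6] 319 372.6 223.2 [ 446.1 -313.7   55. ] [ 95.  48. 117.]
top white_disc 0.74 [356.0, 151.2, 18.1, 12.6] 279 363.5 156.7 [ 643.5 -290.    55. ] [137.  24.  22.]
top white_disc 0.72 [356.4, 175.7, 19.9, 16.0] 304 364.6 186.1 [ 555.3 -291.8   55. ] [135.  28.  26.]
top dark_disc 0.79 [221.5, 172.9, 22.7, 15.8] 316 231.0 180.2 [567.4 103.1  55. ] [60. 59. 61.]
top dark_disc 0.4 [392.4, 166.4, 21.7, 21.6] 459 403.8 175.1 [ 589.6 -40
[... 700 characters left out ...]
],
       [ 0.00000000e+00,  0.00000000e+00,  0.00000000e+00,
         1.00000000e+00]]), 'shot': 2}
side white_disc 0.72 [232.9, 166.0, 13.8, 11.9] 117 239.1 173.6 [ 616.9 -128.8   55. ] [215. 215. 215.]
side white_disc 0.51 [298.2, 186.6, 16.7, 9.5] 145 306.4 192.1 [ 342.2 -105.6   55. ] [215. 138.  67.]
side white_disc 0.5 [261.7, 161.6, 16.6, 8.6] 92 269.1 163.4 [ 536.5 -239.3   55. ] [213.  76.  75.]
side dark_disc 0.62 [217.9, 204.1, 19.8, 14.7] 181 225.1 211.4 [566.5 105.3  55. ] [115. 115. 116.]
side scan_key 0.63 [253.2, 187.2, 7.4, 8.9] 31 255.6 189.7 [518.  -52.8  55. ] [ 73. 165.  96.]
side well 0.91 [172.2, 154.7, 99.3, 83.0] 5654 222.5 199.3 [611.   33.1  45. ] [146. 153. 151.]
```

Run:
```python
import cv2
a=cv2.imread('pics/top0.png')[80:250,180:420]; cv2.imwrite('pics/top0c.png',cv2.resize(a,None,fx=3.3,fy=3.3,interpolation=2))
b=cv2.imread('pics/side0.png')[120:270,130:340]; cv2.imwrite('pics/side0c.png',cv2.resize(b,None,fx=3.8,fy=3.8,interpolation=2))
```

```text
(no output)
```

View pics/top0c.png

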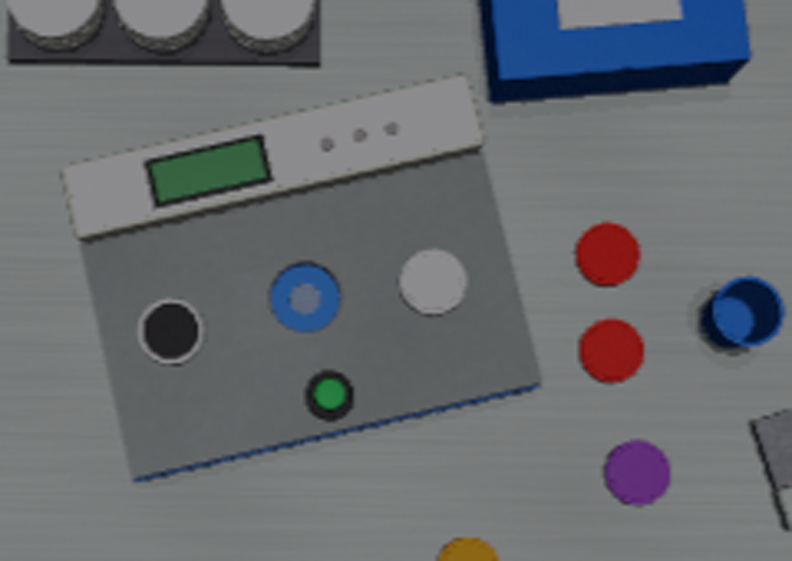

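View pics/side0c.png

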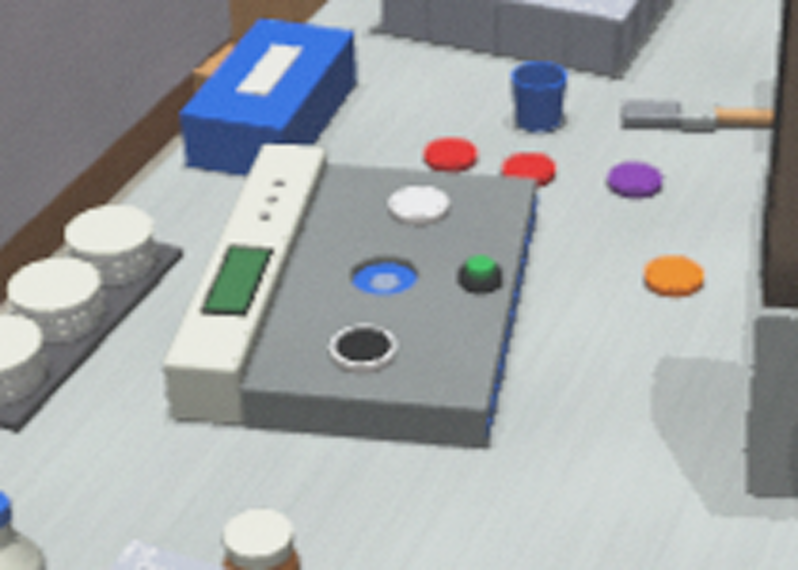

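The top crop shows the well at (305,297), the white disc to its right at (433,282), the black disc to its left at (171,331) and the key at (330,395). The red, purple and orange discs are decoys on the table. The side crop agrees. Next I'll measure these in the top view.

```bash
cat >> h.py <<'E'
from scipy.optimize import least_squares
def cen(mask,uv):
    n,l,st,c=cv2.connectedComponentsWithStats(mask.astype(np.uint8))
    i=1+np.argmin(np.hypot(*(c[1:]-np.array(uv)).T)+1000*(st[1:,4]<25)); return c[i],st[i]
E
python3 - <<'E'
from h import *
p=arm.get_image('top'); c=p['color'].astype(int); hsv=cv2.cvtColor(p['color'],cv2.COLOR_RGB2HSV).astype(int)
H,S,V=hsv[...,0],hsv[...,1],hsv[...,2]
r=lambda a,z:at(p,*a,z).round(1)
w,st=cen((S<40)&(V>125),(311,165.5));print('white',w,st,r(w,55),V[165,311],V[180,311])
k,st=cen((S>100)&(H>50)&(H<85),(280,199.7));print('key',k,st,r(k,60))
b,st=cen((S>100)&(H>95)&(H<120),(272.4,170));print('well floor',b,st,r(b,35),r(b,45))
d,st=cen(V<60,(231.8,180.3));print('dark',d,st,r(d,55))
# front deck corners from crop, z=45
for u in((135,481),(540,384)): print(at(p,180+u[0]/3.3,80+u[1]/3.3,45).round(1))
E
```

```text
white [310.8225256  164.78498294] [301 156  20  19 293] [ 616.9 -133.3   55. ] 141 95
key [279.55844156 198.97402597] [275 195  10   9  77] [512.9 -41.3  60. ]
well floor [272.10175439 169.8245614 ] [262 160  21  21 285] [603.6 -18.7  35. ] [601.9 -18.6  45. ]
dark [231.4368932 179.7038835] [224 172  16  16 206] [568.9 101.8  55. ]
[432.4 130.6  45. ]
[ 524.9 -231.9   45. ]
```

{"fn": "apply_moves", "kwargs": {
  "commands": [491, -242, 60, 0, 0, -1.27, 35, 491, -242, 60, 0, 0, -1.27, 35, 491, -242, 60, 0, 0, -1.27, 35, 491, -242, 60, 0, 0, -1.27, 35, 491, -242, 60, 0, 0, -1.27, 35, 491, -242, 60, 0, 0, -1.27, 35, 491, -242, 60, 0, 0, -1.27, 35, 491, -242, 60, 0, 0, -1.27, 35, 491, -242, 60, 0, 0, -1.27, 35, 491, -242, 60, 0, 0, -1.27, 35, 491, -242, 60, 0, 0, -1.27, 35, 491, -242, 60, 0, 0, -1.27, 35]
}}

```text
time: 1.65
ee_pos: [593.8, -232.3, 177.0]
tool_rot: [3.141, 0.0, 1.691]
force: [0.1, -1.0, 0.6]
gripper_width: 0.349
gripper_force: 0.0
```

```bash
cat >> h.py <<'E'
from scipy.spatial.transform import Rotation as Ro
def wrist():
    s=arm.get_state(); p=arm.get_image('wrist'); p['R']=Ro.from_euler('xyz',s['tool_rot']).as_matrix(); p['t']=np.array(s['ee_pos']); return p
def wat(p,u,v,z):
    x,y=u-p['cx'],v-p['cy']; r=np.hypot(x,y); a=r/p['fx']
    d=np.array([np.sin(a)*x/r,-np.sin(a)*y/r,-np.cos(a)]); M=np.array(p['mount'])
    o=p['R']@M[:3,3]+p['t']; d=p['R']@M[:3,:3]@d
    return o+d*(z-o[2])/d[2]
E
python3 - <<'E'
from h import *
p=wrist(); print(p['mount'],p['fx'],p['cx'],p['cy'],p['t'],arm.get_state()['time'])
cv2.imwrite('pics/w1.png',p['color'][...,::-1])
E
```

```text
[[ 5.59473294e-05  9.55637284e-01  2.94546056e-01  7.47089601e+01]
 [ 9.99999996e-01 -3.25835785e-05 -8.42287521e-05 -4.78245206e-02]
 [-7.08947714e-05  2.94546059e-01 -9.55637282e-01 -1.42752268e+02]
 [ 0.00000000e+00  0.00000000e+00  0.00000000e+00  1.00000000e+00]] 297.3186396354542 258.82546282102845 189.03195152252147 [ 593.82888783 -232.2538776   177.01368419] 1.7
```

View pics/w1.png

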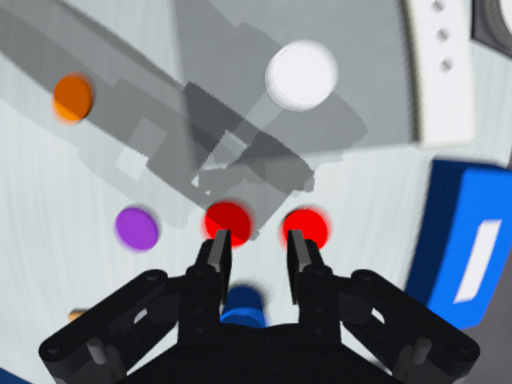

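The wrist view shows the white disc at (301,75), ahead of the fingers on the deck. The well is still outside the picture, so I move closer and look again.

{"fn": "apply_moves", "kwargs": {
  "commands": [34, 35, 0, 0, 0, 0, 35, 34, 35, 0, 0, 0, 0, 35, 34, 35, 0, 0, 0, 0, 35, 34, 35, 0, 0, 0, 0, 35]
}}

```text
time: 2.03
ee_pos: [623.3, -196.1, 176.8]
tool_rot: [-3.141, 0.0, 1.691]
force: [-0.8, -0.8, 0.4]
gripper_width: 0.352
gripper_force: 0.0
```

Run:
```python
from h import *
p=wrist(); print(p['t'],p['R'].round(3).tolist())
cv2.imwrite('pics/w2.png',p['color'][...,::-1])
```

```text
[ 623.33900411 -196.05962321  176.79472712] [[-0.12, 0.993, -0.0], [0.993, 0.12, -0.0], [-0.0, -0.0, -1.0]]
```

View pics/w2.png

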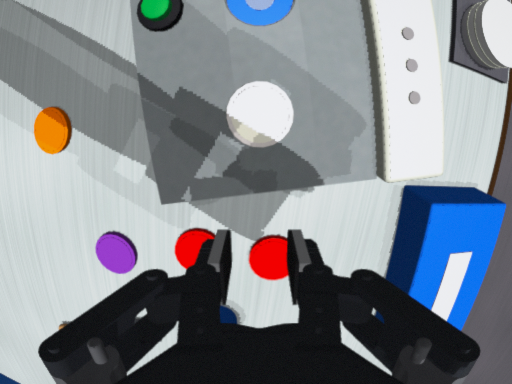

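Now the white disc is at (260,114), the well's lower arc around (260,5) and the key at (155,6). Disc and well lie on the tool's centre column. I'll fit their outlines.

```bash
cat >> h.py <<'E'
def circ(p,mask,z,R,at=wat):
    cs,_=cv2.findContours(mask.astype(np.uint8),0,2); c=max(cs,key=cv2.contourArea)[:,0,:].astype(float)
    c=c[(c[:,1]>1)&(c[:,1]<382)]
    P=np.array([at(p,u,v,z)[:2] for u,v in c])
    s=least_squares(lambda q:np.hypot(*(P-q[:2]).T)-(q[2] if R is None else R),[*P.mean(0),30],loss='soft_l1'); return s.x.round(1),len(c),round(s.cost/len(c),2)
def scene(p):
    hsv=cv2.cvtColor(p['color'],cv2.COLOR_RGB2HSV).astype(int); return hsv[...,0],hsv[...,1],hsv[...,2]
def box(m,l,t,r,b):
    o=np.zeros_like(m); o[t:b,l:r]=m[t:b,l:r]; return o
E
python3 - <<'E'
from h import *
p=wrist(); H,S,V=scene(p)
for R in(None,30): print('white',circ(p,box((V>205)|((V>150)&(H>10)&(H<35)&(S>20)),215,70,305,155),55,R))
m=box((S>100)&(H>95)&(H<120),210,0,310,40)
print('well as floor',circ(p,m,35,None),circ(p,m,35,32),'rim',circ(p,m,45,32))
k=box((S>100)&(H>50)&(H<85),130,0,185,30);print('key',circ(p,k,60,None),circ(p,k,60,14))
E
```

```text
white (array([ 617.1, -131.1,   27.2]), 131, np.float64(1.1))
white (array([ 618. , -128.9,   30. ]), 131, np.float64(2.04))
well as floor (array([602. , -15.4,  32.9]), 56, np.float64(3.21)) (array([602.2, -16.5,  30. ]), 56, np.float64(3.23)) rim (array([602.4, -18.8,  30. ]), 56, np.float64(3.08))
key (array([511.7, -40.1,  15.8]), 28, np.float64(0.15)) (array([511.9, -42.1,  30. ]), 28, np.float64(0.46))
```

{"fn": "apply_moves", "kwargs": {
  "commands": [0, 1, 40, 0, 0, 0, 35, 0, 1, 80, 0, 0, 0, 35, 0, 1, 110, 0, 0, 0, 35, 0, 1, 128, 0, 0, 0, 35, 0, 1, 129, 0, 0, 0, 35, 0, 1, 129, 0, 0, 0, 35, 0, 1, 129, 0, 0, 0, 35]
}}

```text
time: 2.72
ee_pos: [623.9, -197.3, 48.2]
tool_rot: [3.141, 0.0, 1.688]
force: [-0.6, 0.4, 0.1]
gripper_width: 0.349
gripper_force: 0.0
```

{"fn": "apply_moves", "kwargs": {
  "commands": [0, 0, 1, 0, 0, 0, 35, 0, 0, 2, 0, 0, 0, 35, 0, 0, 2, 0, 0, 0, 35]
}}

```text
time: 2.97
ee_pos: [624.2, -196.2, 46.0]
tool_rot: [3.141, 0.0, 1.689]
force: [-0.4, 0.0, 0.5]
gripper_width: 0.352
gripper_force: 0.0
```

{"fn": "apply_moves", "kwargs": {
  "commands": [0, 0, 1, 0, 0, 0, 35, 0, 0, 2, 0, 0, 0, 35, 0, 0, 2, 0, 0, 0, 35]
}}

```text
time: 3.22
ee_pos: [624.6, -196.1, 44.7]
tool_rot: [3.142, 0.0, 1.69]
force: [-3.1, 0.6, 4.3]
gripper_width: 0.349
gripper_force: 1.9
```

{"fn": "apply_moves", "kwargs": {
  "commands": [0, 0, 1, 0, 0, 0, 35, 0, 0, 2, 0, 0, 0, 35, 0, 0, 2, 0, 0, 0, 35]
}}

```text
time: 3.47
ee_pos: [624.7, -196.1, 44.6]
tool_rot: [-3.141, -0.0, 1.69]
force: [-6.0, 2.0, 11.9]
gripper_width: 0.35
gripper_force: 6.0
```

{"fn": "apply_moves", "kwargs": {
  "commands": [0, 0, -4, 0, 0, 0, 35, 10, 0, -4, 0, 0, 0, 35, 20, 0, -4, 0, 0, 0, 35, 28, 0, -4, 0, 0, 0, 35, 36, 0, -4, 0, 0, 0, 35, 44, 0, -4, 0, 0, 0, 35, 52, 0, -4, 0, 0, 0, 35, 60, 0, -4, 0, 0, 0, 35, 68, 0, -4, 0, 0, 0, 35, 75, 0, -4, 0, 0, 0, 35, 80, 0, -4, 0, 0, 0, 35, 80, 0, -4, 0, 0, 0, 35]
}}

```text
time: 4.47
ee_pos: [614.7, -115.3, 45.8]
tool_rot: [-3.141, -0.0, 1.691]
force: [-0.0, 1.1, -0.6]
gripper_width: 0.348
gripper_force: 0.0
```

Run:
```python
from h import *
p=wrist(); print(p['t'],arm.get_state()['tool_rot'])
cv2.imwrite('pics/w3.png',p['color'][...,::-1])
```

```text
[ 614.68330899 -115.32436111   45.77042335] [-3.14153335e+00 -6.15441119e-05  1.69053134e+00]
```

View pics/w3.png

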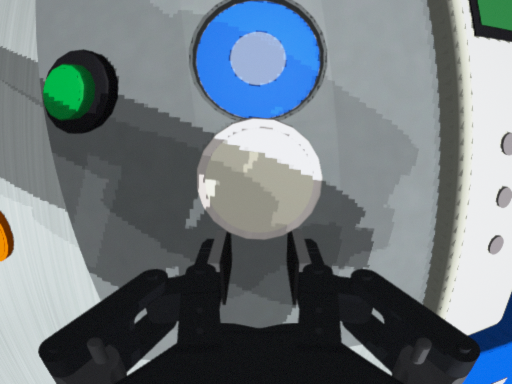

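The disc at (260,179) is cradled between the fingertips, and the well at (259,59) is straight ahead. I'll fit the outlines for the remaining travel, and for the disc's offset in the tool frame.

Run:
```python
from h import *
p=wrist(); H,S,V=scene(p); R=p['R'].T; T=p['t']
def tool(c): return (R@(np.array([c[0],c[1],T[2]])-T))[:2].round(1)
# dark rim band outer edge: everything in a window that is blue or dark
m=box(((S>100)&(H>95)&(H<120)),180,0,340,122)
for z,rr in((45,None),(35,None),(40,32)):
    q=circ(p,m,z,rr); print('well',z,q,tool(q[0]))
# disc outline: edges fitted by Hough
g=cv2.cvtColor(p['color'],cv2.COLOR_RGB2GRAY)
print(cv2.HoughCircles(g,3,1.5,40,param1=100,param2=0.5,minRadius=52,maxRadius=75))
for n,u,v,z in(('disc',260,179,55),('discR',322,179,55),('discL',197,179,55),('discTop',260,119,55),('discBot',260,239,55),('wellTop',259,0,45),('wellBot',259,122,45),('wL',190,62,45),('wR',327,62,45)): print(n,tool(wat(p,u,v,z)))
k=box((S>100)&(H>50)&(H<85),35,50,100,125);q=circ(p,k,60,None);print('key',q,tool(q[0]))
```

```text
well 45 (array([602.6, -20.6,  29.5]), 163, np.float64(0.03)) [96.2 -0.8]
well 35 (array([602.4, -19.1,  31.6]), 163, np.float64(0.03)) [97.7 -0.8]
well 40 (array([602.8, -19. ,  30. ]), 163, np.float64(0.71)) [97.7 -0.4]
[[[255.75  54.75  64.15]
  [260.25 176.25  60.85]
  [134.25 179.25  74.05]
  [353.25 323.25  55.6 ]
  [426.75 311.25  74.05]
  [110.25 297.75  74.05]
  [176.25 165.75  74.05]
  [140.25 224.25  65.8 ]
  [333.75 170.25  74.05]
  [450.75 234.75  74.05]
  [294.75 234.75  69.1 ]
  [372.75 116.25  67.45]
  [380.25 234.75  74.05]
  [285.75  90.75  70.75]
  [374.25 282.75  70.75]
  [113.25 104.25  70.75]
  [159.75 264.75  70.75]
  [389.25  39.75  67.45]
  [264.75 269.25  57.4 ]
  [243.75  99.75  70.75]
  [146.25 135.75  74.05]
  [237.75 236.25  54.1 ]
  [ 77.25 227.25  74.05]
  [299.25 143.25  70.75]
  [390.75 153.75  72.4 ]
  [335.25 213.75  59.2 ]
  [167.25 326.25  59.05]
  [ 89.25 333.75  53.95]
  [498.75 267.75  74.05]
  [230.25 294.75  60.7 ]
  [156.75  87.75  74.05]
  [393.75 194.25  74.05]
  [477.75 108.75  74.05]
  [329.25 113.25  65.8 ]
  [ 62.25 126.75  74.05]
  [
[... 1033 characters left out ...]
17.25  57.25]
  [254.25 371.25  74.05]
  [392.25 332.25  72.4 ]
  [332.25  29.25  53.2 ]
  [423.75  17.25  55.6 ]
  [315.75 344.25  72.4 ]
  [ 32.25 222.75  72.25]
  [ 11.25  15.75  67.15]
  [156.75   2.25  53.65]
  [180.75 225.75  55.6 ]
  [462.75 329.25  62.05]
  [510.75 374.25  53.2 ]
  [ 69.75 380.25  54.85]
  [251.25 329.25  74.05]
  [204.75 263.25  65.8 ]
  [345.75 374.25  70.45]
  [113.25 254.25  63.85]
  [ 24.75 374.25  68.65]
  [155.25 372.75  54.4 ]]]
disc [38.4  0.5]
discR [38.5 29.8]
discL [ 38.5 -29.2]
discTop [66.2  0.5]
discBot [7.3 0.6]
wellTop [125.   0.]
wellBot [64.1  0. ]
wL [ 94.3 -33.1]
wR [94.3 32.7]
key (array([510.6, -41.8,  16. ]), 85, np.float64(0.3)) [ 86.1 -94.7]
```

{"fn": "apply_moves", "kwargs": {
  "commands": [8, 0, 0, 0, 0, 0, 35, 16, 0, 0, 0, 0, 0, 35, 24, 0, 0, 0, 0, 0, 35, 32, -0.5, 0, 0, 0, 0, 35, 40, -0.5, 0, 0, 0, 0, 35, 46, -0.5, 0, 0, 0, 0, 35, 49, -0.5, 0, 0, 0, 0, 35, 52, -0.5, 0, 0, 0, 0, 35, 54, -0.5, 0, 0, 0, 0, 35, 56, -0.5, 0, 0, 0, 0, 35, 56, -0.5, 0, 0, 0, 0, 35]
}}

```text
time: 5.48
ee_pos: [607.6, -60.7, 45.8]
tool_rot: [-3.141, -0.001, 1.69]
force: [-0.0, -0.3, -0.5]
gripper_width: 0.35
gripper_force: 0.0
```

Run:
```python
from h import *
p=wrist(); print(p['t'],arm.get_state()['force'])
q=arm.get_image('side')
a=p['color'][...,::-1][60:300,100:430]; b=cv2.resize(q['color'][...,::-1][160:230,190:290],(343,240),interpolation=2)
cv2.imwrite('pics/w4.png',np.hstack([a,b]))
```

```text
[607.63071924 -60.66098063  45.77850477] [-0.2779322   0.31711489 -0.1871695 ]
```

View pics/w4.png

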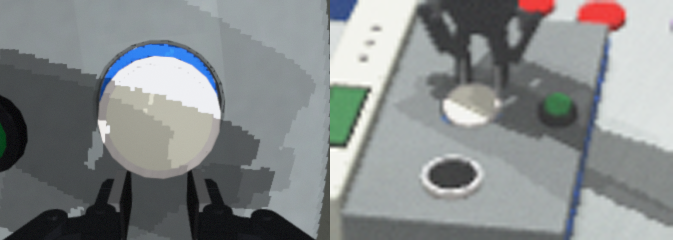

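The disc covers most of the well. A blue crescent is left on the far side, so about 4–5 mm of travel remains.

{"fn": "apply_moves", "kwargs": {
  "commands": [1, 0, 0, 0, 0, 0, 35, 2, 0, 0, 0, 0, 0, 35, 3, 0, 0, 0, 0, 0, 35, 4, 0, 0, 0, 0, 0, 35, 4, 0, 0, 0, 0, 0, 35]
}}

```text
time: 6.0
ee_pos: [607.2, -56.8, 45.8]
tool_rot: [-3.141, -0.0, 1.69]
force: [-0.1, 0.3, 0.5]
gripper_width: 0.349
gripper_force: 0.0
```

Run:
```python
from h import *
p=wrist(); print(p['t'],arm.get_state()['force'])
q=arm.get_image('side')
a=p['color'][...,::-1][60:300,100:430]; b=cv2.resize(q['color'][...,::-1][160:230,190:290],(343,240),interpolation=2)
cv2.imwrite('pics/w5.png',np.hstack([a,b]))
```

```text
[607.1647401  -56.82264193  45.75859121] [0.15126627 0.16338592 0.65686666]
```

View pics/w5.png

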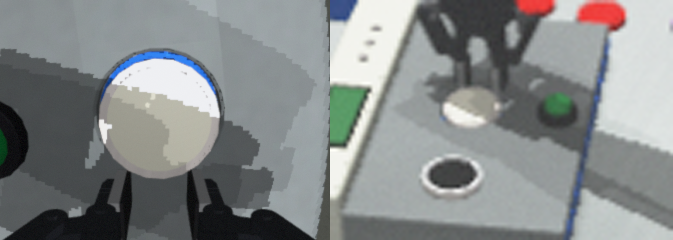

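A thin blue crescent is still there, so about 2 mm remains. I push on gently and compare the blue area.

{"fn": "apply_moves", "kwargs": {
  "commands": [0.7, 0, 0, 0, 0, 0, 35, 1.4, 0, 0, 0, 0, 0, 35, 2, 0, 0, 0, 0, 0, 35, 2.5, 0, 0, 0, 0, 0, 35, 2.5, 0, 0, 0, 0, 0, 35]
}}

```text
time: 6.52
ee_pos: [607.0, -54.4, 45.8]
tool_rot: [-3.142, -0.0, 1.69]
force: [-0.5, -0.7, 0.4]
gripper_width: 0.346
gripper_force: 0.0
```

Run:
```python
from h import *
p=wrist(); print(p['t'],arm.get_state()['force'])
q=arm.get_image('side')
a=p['color'][...,::-1][60:300,100:430]; b=cv2.resize(q['color'][...,::-1][160:230,190:290],(343,240),interpolation=2)
cv2.imwrite('pics/w6.png',np.hstack([a,b]))
```

```text
[606.96135174 -54.41314179  45.84353437] [ 0.46108246 -0.58408901 -0.47307128]
```

View pics/w6.png

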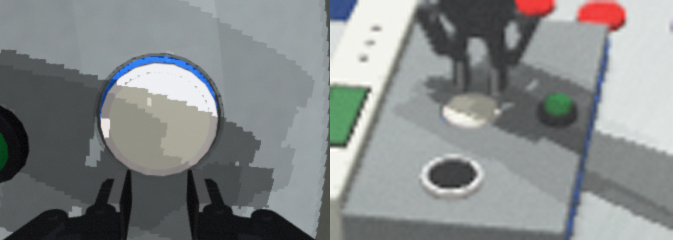

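The disc shrank from about 123 px to 116 px, which is the size of a 60 mm circle at deck level, so it seems to have dropped. I'll raise the hand and check it unobstructed.

{"fn": "apply_moves", "kwargs": {
  "commands": [-5, 0, 0, 0, 0, 0, 35, -10, 0, -10, 0, 0, 0, 20, -10, 0, -40, 0, 0, 0, 0, -10, 0, -75, 0, 0, 0, 0, -10, 0, -90, 0, 0, 0, 0, -10, 0, -90, 0, 0, 0, 0, -10, 0, -90, 0, 0, 0, 0]
}}

```text
time: 7.2
ee_pos: [609.1, -65.2, 137.8]
tool_rot: [3.138, 0.001, 1.689]
force: [-0.3, 0.2, -1.1]
gripper_width: 0.005
gripper_force: 0.0
```

Run:
```python
from h import *
p=wrist(); print(p['t'],arm.get_state()['force']); R=p['R'].T;T=p['t']
q=arm.get_image('side'); t=arm.get_image('top'); 
H,S,V=scene(p); k=(S>100)&(H>50)&(H<85); k[:,:20]=0
for n in('white_disc','scan_key'):
    for d in arm.silhouettes(n,p)[:2]:
        m=d['region']; z=45 if n[0]=='w' else 60; print(n,d['confidence'],d['bbox'],p['color'][m].mean(0).round(),*[circ(p,m,zz,None) for zz in((45,55) if n[0]=='w' else (60,))])
H,S,V=scene(t)
w,st=cen((S<40)&(V>125),(272,168));print('white top',w,st,at(t,*w,45))
k,st=cen((S>100)&(H>50)&(H<85),(280,199.7));print('key',k,st,at(t,*k,60))
a=p['color'][...,::-1][0:384:1,60:460]; b=cv2.resize(q['color'][...,::-1][160:230,190:290],(390,273),interpolation=2)
b=np.vstack([b,np.zeros((111,390,3),np.uint8)])
cv2.imwrite('pics/w7.png',np.hstack([a,b]))
```

```text
[609.09487628 -65.19226419 137.82423742] [-0.53471228 -0.14180687 -0.42612709]
white_disc 0.96 [222.5, 96.6, 76.5, 76.5] [205. 205. 202.] (array([602.9, -20.7,  29.4]), 116, np.float64(0.05)) (array([602.8, -19.4,  28.1]), 116, np.float64(0.05))
white_disc 0.58 [32.3, 216.9, 40.6, 44.1] [218. 132.  10.] (array([ 392.7, -146.5,   28.2]), 58, np.float64(0.67)) (array([ 401.5, -139.8,   27. ]), 58, np.float64(0.62))
scan_key 0.68 [126.2, 135.9, 31.4, 35.7] [  6. 102.  42.] (array([511.6, -42. ,  14.4]), 52, np.float64(0.18))
white top [231.13793103 179.5       ] [222 170  19  20  58] [570.92820621 103.62402554  45.        ]
key [242.66240409 131.29411765] [226 123  35  18 391] [715.04874989  71.22403193  60.        ]
```

View pics/w7.png

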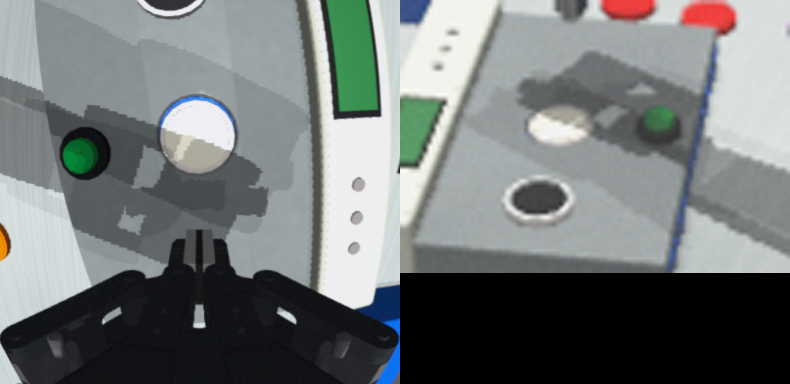

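The disc fills the well, flush with the deck, in both views. As a check on its height I probe its near half lightly with the shut fingertips.

{"fn": "apply_moves", "kwargs": {
  "commands": [25, -1, 30, 0, 0, 0, 0, 25, -1, 60, 0, 0, 0, 0, 25, -1, 80, 0, 0, 0, 0, 25, -1, 88, 0, 0, 0, 0, 25, -1, 90, 0, 0, 0, 0, 25, -1, 90, 0, 0, 0, 0, 25, -1, 90, 0, 0, 0, 0]
}}

```text
time: 8.03
ee_pos: [604.2, -39.8, 45.6]
tool_rot: [-3.141, -0.0, 1.69]
force: [0.4, -0.5, -0.6]
gripper_width: -0.003
gripper_force: 0.0
```

{"fn": "apply_moves", "kwargs": {
  "commands": [0, 0, 1, 0, 0, 0, 0, 0, 0, 2, 0, 0, 0, 0, 0, 0, 2, 0, 0, 0, 0]
}}

```text
time: 8.28
ee_pos: [604.5, -40.0, 45.1]
tool_rot: [-3.141, 0.0, 1.69]
force: [-2.1, 0.9, 5.8]
gripper_width: -0.004
gripper_force: 3.0
```

{"fn": "apply_moves", "kwargs": {
  "commands": [0, 0, 1, 0, 0, 0, 0, 0, 0, 1.5, 0, 0, 0, 0, 0, 0, 1.5, 0, 0, 0, 0]
}}

```text
time: 8.53
ee_pos: [604.6, -39.9, 45.0]
tool_rot: [-3.141, -0.0, 1.69]
force: [-6.2, 0.5, 12.4]
gripper_width: -0.001
gripper_force: 6.3
```

The disc face is at z = 45.0 and firm, so it is seated. Now the key.

{"fn": "apply_moves", "kwargs": {
  "commands": [0, 0, -25, 0, 0, 0, 0, 0, 0, -50, 0, 0, 0, 0, 3, -35, -50, 0, 0, 0, 0, 6, -70, -50, 0, 0, 0, 0, 9.5, -92, -50, 0, 0, 0, 0, 9.5, -92, -50, 0, 0, 0, 0, 9.5, -92, -50, 0, 0, 0, 0, 9.5, -92, -50, 0, 0, 0, 0]
}}

```text
time: 9.2
ee_pos: [512.8, -41.6, 92.9]
tool_rot: [3.14, 0.001, 1.69]
force: [-0.2, 0.3, -0.8]
gripper_width: 0.003
gripper_force: 0.0
```

{"fn": "apply_moves", "kwargs": {
  "commands": [0, 0, 10, 0, 0, 0, 0, 0, 0, 20, 0, 0, 0, 0, 0, 0, 25, 0, 0, 0, 0, 0, 0, 25, 0, 0, 0, 0]
}}

```text
time: 9.53
ee_pos: [511.5, -41.1, 65.5]
tool_rot: [-3.14, -0.001, 1.69]
force: [-0.2, 0.0, 1.8]
gripper_width: -0.001
gripper_force: 1.1
```

{"fn": "apply_moves", "kwargs": {
  "commands": [0, 0, 2, 0, 0, 0, 0, 0, 0, 4, 0, 0, 0, 0, 0, 0, 6, 0, 0, 0, 0, 0, 0, 7, 0, 0, 0, 0, 0, 0, 7, 0, 0, 0, 0]
}}

```text
time: 9.95
ee_pos: [511.7, -41.2, 61.0]
tool_rot: [-3.141, -0.0, 1.69]
force: [-3.8, 1.1, 6.0]
gripper_width: 0.002
gripper_force: 3.2
```

{"fn": "apply_moves", "kwargs": {
  "commands": [0, 0, 1, 0, 0, 0, 0, 0, 0, 2, 0, 0, 0, 0, 0, 0, 3, 0, 0, 0, 0, 0, 0, 3, 0, 0, 0, 0, 0, 0, 3, 0, 0, 0, 0]
}}

```text
time: 10.37
ee_pos: [511.8, -41.2, 60.7]
tool_rot: [-3.139, -0.001, 1.69]
force: [-11.2, 3.6, 22.1]
gripper_width: -0.001
gripper_force: 10.7
```

{"fn": "apply_moves", "kwargs": {
  "commands": [0, 0, -10, 0, 0, 0, 0, 0, 0, -40, 0, 0, 0, 0, -20, 0, -80, 0, 0, 0, 0, -40, 0, -110, 0, 0, 0, 0, -40, 0, -110, 0, 0, 0, 0, -40, 0, -110, 0, 0, 0, 0]
}}

```text
time: 10.87
ee_pos: [518.4, -82.4, 170.2]
tool_rot: [3.135, 0.003, 1.688]
force: [0.1, 0.5, -1.2]
gripper_width: 0.001
gripper_force: 0.0
```

Run:
```python
from h import *
p=wrist(); print(p['t'],arm.get_state()['force'])
for n in('white_disc','dark_disc','scan_key'):
    for d in arm.silhouettes(n,p)[:2]:
        m=d['region']; print(n,d['confidence'],d['bbox'],p['color'][m].mean(0).round(),circ(p,m,dict(w=45,d=55,s=65)[n[0]],None))
```

```text
[518.39922615 -82.41019082 170.21750686] [-0.44314992 -0.12981717 -0.07240047]
white_disc 0.82 [98.5, 203.4, 45.8, 47.3] [228. 139.   6.] (array([ 377.2, -151. ,   27. ]), 71, np.float64(0.36))
white_disc 0.77 [324.7, 92.7, 62.1, 63.4] [232. 233. 237.] (array([601.6, -20.8,  29.5]), 95, np.float64(0.14))
dark_disc 0.88 [306.5, 0.0, 62.5, 28.0] [109. 109. 113.] (array([566.5, 100.7,  30.5]), 30, np.float64(0.1))
scan_key 0.79 [241.8, 124.0, 31.5, 29.4] [ 15. 139.  60.] (array([512. , -41.9,  13.5]), 45, np.float64(0.06))
```

```bash
python3 -c "
from bench import arm
print(arm.finish_job())"
```

```text
the job is handed in; nothing more can be done
None
```

I slid the white disc into the well, where it sits flush with the deck, then pressed the green key to its stop and released it; the black disc and the bystanders were not touched, and the job is handed in (no verdict was returned).

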